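# Find the rocking corner of the till printer's base plate and press its levelling tab flat

### The arm

A 7-joint arm with a two-finger parallel gripper is mounted at the origin on the work surface. World frame = base frame: x ahead of the robot, y to its left, z up, the work surface at z = 0. Lengths are in m, angles in rad, forces in N, time in s.
With the tool pointing down it reaches from about 0.425 to 0.95 m from the base axis. Payload 4.7 kg.
Tool frame: the origin (TCP) lies on the centre line of the jaws, within the pads' length; the fingertips stand robot.nose_length ahead of it and the grasp point (between the pads) lies 8 mm behind it (robot.nose_length is the distance from the TCP to the fingertips, in m); z points along the fingers, y is the line along which they close (so a half turn about z gives the same grasp; the last joint's range is limited). The gripper opens to 85 mm and grips with 20 to 120 N. Pads are 22 mm wide; open, the fingers measure 114 mm over their backs; the gripper's body (76 mm by 85 mm) begins 54 mm behind the grasp point. The pads swing forward as they close: fully open they stand 13 mm farther back than shut.
Start: joints at [-1.376, 0.469, -0.049, 1.532, 0.024, 1.141, -0.082], TCP at [0.15, 0.658, 0.242] pointing down, gripper open.
Joint ranges: [-2.59, 2.59], [-0.33, 1.99], [-1.39, 1.29], [0.1, 2.45], [-1.04, 4.18], [0.21, 1.99], [-2.66, 2.66]. Speed limits (rad/s): [2.57, 2.57, 3.14, 3.14, 3.14, 3.14, 3.14].

### API

Orientations are given as [roll, pitch, yaw] about the fixed x, y, z axes, in that order (R = Rz(yaw) Ry(pitch) Rx(roll)).
In Python, from plant import robot gives the robot as it stands. Calls block until the motion is done:
- robot.goto(position, orientation): joint-space move of the TCP to a pose.
- robot.move_straight(position, vel=0.15, attitude=None, contact_N=None): straight line of the TCP; attitude=None keeps the orientation; vel is the mean speed in m/s. With contact_N (N) it stops when the force on the tool has changed by that much, and returns True; else False.
- robot.move_joints(angles): joint-space move.
- robot.grip(opening, strength=None): opening from 0.0 (shut) to 1.0 (fully open); strength is the grip in N (None keeps the last); returns when the fingers have stopped.
- robot.sleep(seconds).
- robot.inverse_kinematics(position, orientation): joint angles nearest the present ones, or None.
- robot.sense(): the state.
- robot.grab_frame(name): name is "scene" or "side" or "wrist"; returns a dict with "image" (420x560x3 uint8, red, green, blue), "range_z" (420x560 float32, m along the optical axis (not along the pixel's ray), 0 where there is no reading), "fx", "fy", "cx", "cy" (pixels), "R" (3x3) and "t" (3): a world point X has camera coordinates R X + t. Camera axes: x right, y down, z forward; pixel columns grow to the right and rows downward; lengths in m; the calibration is good to about 2 mm. A picture is of the moment at which its call begins.
A pose or a line that the arm cannot do raises robot.IKError and nothing moves.
- robot.close_job(): hands the job in; it is judged then, once.
The state is a dict: "t": time; "joint_pos": joint angles; "joint_velocities": joint speeds; "effort": joint torques, N m; "tcp_pos": TCP position; "tcp_rot": TCP orientation; "wrist_force": force on the tool from outside, world axes, zero at the start; "torque": the same for the moment, N m; "opening": opening from 0.0 (shut) to 1.0 (fully open); "gripper_force": force on a finger pad.
Only numpy, scipy, OpenCV 4.12 (cv2) and the standard library are available. Lean on these libraries where they do the work, as an engineer would, in place of code of your own. Each camera call takes 0.05 s, during which the arm holds its last target. There are 200 camera calls.

### The job

The small printer's base plate rocks at one of its four corners. With closed fingertips press down on the plate's corners, one after another, until you find the one that sinks; then press the orange levelling tab of that corner fully flat on its ledge, and leave the other three tabs standing up. Only press: do not lift or shift the printer, leave the mug, glue bottle and eraser where they are, and finish clear of everything.

Things in the scene. Friction and masses are not known exactly. Their poses are not given: they have to be found in the camera images.
- tray: Grey metal mounting tray fixed to the table, 220 (its x) x 380 (its y) x 8 mm; it carries everything below. Origin: centre of its underside, on the table. Its x axis points roughly away from the robot (turned at most 0.22 rad), its y axis to the left, z up.
- plate: Bare aluminium base plate of a small black till printer, 210 (x) x 220 (y) x 8 mm, origin at the middle of its underside, axes as the tray's. It lies loose on four rubber feet, each 80 mm from its middle in x and in y. Together 1.4 kg (0.8 to 1.2 times). Three feet are firm (under 1.5 mm give at 15 N); at the fourth, any one and alike to look at, about 7 N sinks the corner 5 mm; it springs back.
- plate_mid (a point): Middle of the plate's top face, 42 mm above the table. The printer, 115 (x) x 120 (y) mm, stands on it and rises to 54 mm above the plate's top face, a paper strip to 64 mm.
- corner_near_left (a point): Black dot, 16 mm across, on the plate's top face at its near left corner (near and far as seen from the robot): the spot to press when testing this corner. In the plate's frame -85 mm in x, +90 mm in y from the middle. 20 mm from the plate's edges.
- corner_near_right (a point): Black dot, 16 mm across, on the plate's top face at its near right corner (near and far as seen from the robot): the spot to press when testing this corner. In the plate's frame -85 mm in x, -90 mm in y from the middle. 20 mm from the plate's edges.
- corner_far_left (a point): Black dot, 16 mm across, on the plate's top face at its far left corner (near and far as seen from the robot): the spot to press when testing this corner. In the plate's frame +85 mm in x, +90 mm in y from the middle. 20 mm from the plate's edges.
- corner_far_right (a point): Black dot, 16 mm across, on the plate's top face at its far right corner (near and far as seen from the robot): the spot to press when testing this corner. In the plate's frame +85 mm in x, -90 mm in y from the middle. 20 mm from the plate's edges.
- tab_near_left (a joint): Orange levelling tab of the near left corner: a rocker 24 mm wide, 6 mm thick, pivoting 24 mm above the table, 115 mm +y of the tray's centre, reaching 70 mm outward. Rad: 0 to 0.02 outer end raised, 0.35 flat on its ledge. Moves under about 8 N, stays where left. Flat, it jacks up a loose corner (bears 15 N there). At a firm corner it jams near 0.1 and stays bent.
- tab_near_left_press (a point): Middle of the yellow patch on top of the near left orange tab, 50 mm outward (+y of the tray) of its pivot: the spot to push down. About 44 mm above the table while the tab stands up, 27 mm when flat (it goes down 17 mm and outward 3 mm). The black ledge under it is 34 x 52 mm, top 21 mm above the table.
- tab_near_right (a joint): Orange levelling tab of the near right corner: a rocker 24 mm wide, 6 mm thick, pivoting 24 mm above the table, 115 mm -y of the tray's centre, reaching 70 mm outward. Rad: 0 to 0.02 outer end raised, 0.35 flat on its ledge. Moves under about 8 N, stays where left. Flat, it jacks up a loose corner (bears 15 N there). At a firm corner it jams near 0.1 and stays bent.
- tab_near_right_press (a point): Middle of the yellow patch on top of the near right orange tab, 50 mm outward (-y of the tray) of its pivot: the spot to push down. About 44 mm above the table while the tab stands up, 27 mm when flat (it goes down 17 mm and outward 3 mm). The black ledge under it is 34 x 52 mm, top 21 mm above the table.
- tab_far_left (a joint): Orange levelling tab of the far left corner: a rocker 24 mm wide, 6 mm thick, pivoting 24 mm above the table, 115 mm +y of the tray's centre, reaching 70 mm outward. Rad: 0 to 0.02 outer end raised, 0.35 flat on its ledge. Moves under about 8 N, stays where left. Flat, it jacks up a loose corner (bears 15 N there). At a firm corner it jams near 0.1 and stays bent.
- tab_far_left_press (a point): Middle of the yellow patch on top of the far left orange tab, 50 mm outward (+y of the tray) of its pivot: the spot to push down. About 44 mm above the table while the tab stands up, 27 mm when flat (it goes down 17 mm and outward 3 mm). The black ledge under it is 34 x 52 mm, top 21 mm above the table.
- tab_far_right (a joint): Orange levelling tab of the far right corner: a rocker 24 mm wide, 6 mm thick, pivoting 24 mm above the table, 115 mm -y of the tray's centre, reaching 70 mm outward. Rad: 0 to 0.02 outer end raised, 0.35 flat on its ledge. Moves under about 8 N, stays where left. Flat, it jacks up a loose corner (bears 15 N there). At a firm corner it jams near 0.1 and stays bent.
- tab_far_right_press (a point): Middle of the yellow patch on top of the far right orange tab, 50 mm outward (-y of the tray) of its pivot: the spot to push down. About 44 mm above the table while the tab stands up, 27 mm when flat (it goes down 17 mm and outward 3 mm). The black ledge under it is 34 x 52 mm, top 21 mm above the table.
- mug_mid (a point): Blue mug, 76 mm across, 85 mm high, on the table left of the tray; the point is on its axis 42 mm up. Leave alone.
- glue_mid (a point): White glue bottle with orange cap, 42 mm across, 100 mm high, on the table right of the tray; the point is on its axis half-way up. Leave alone.
- eraser_mid (a point): Green eraser, 45 x 22 x 12 mm, lying on the tray between the two left tabs; the point is its centre. Leave alone.

How it is judged:
On the way, in this order (a step that is already met when the one before it is completed fails the run):
1. the rocking corner is pressed down (the plate tips by more than 0.025 rad) while all four tabs still stand up (angle between plate_mid's own z axis and vertical above 0.025 rad and value of joint each of tab_near_left, tab_near_right, tab_far_left, tab_far_right below 0.06 rad), for 0.05 s.
2. one tab is flat (joint above 0.29 rad), the other three still stand up (((value of joint tab_near_left above 0.29 rad and value of joint each of tab_near_right, tab_far_left, tab_far_right below 0.06 rad) or (value of joint tab_near_right above 0.29 rad and value of joint each of tab_near_left, tab_far_left, tab_far_right below 0.06 rad) or (value of joint tab_far_left above 0.29 rad and value of joint each of tab_near_left, tab_near_right, tab_far_right below 0.06 rad) or (value of joint tab_far_right above 0.29 rad and value of joint each of tab_near_left, tab_near_right, tab_far_left below 0.06 rad))), for 0.2 s.
At the end, for the whole second after the job is handed in: Exactly one tab is flat on its ledge (joint above 0.29 rad of 0.35), which only the tab of the rocking corner can reach; the other three stand up (below 0.06 rad); the plate is level within 0.012 rad and within 12 mm of its place; mug, glue bottle and eraser are within 20 mm of theirs (((value of joint tab_near_left above 0.29 rad and value of joint each of tab_near_right, tab_far_left, tab_far_right below 0.06 rad) or (value of joint tab_near_right above 0.29 rad and value of joint each of tab_near_left, tab_far_left, tab_far_right below 0.06 rad) or (value of joint tab_far_left above 0.29 rad and value of joint each of tab_near_left, tab_near_right, tab_far_right below 0.06 rad) or (value of joint tab_far_right above 0.29 rad and value of joint each of tab_near_left, tab_near_right, tab_far_left below 0.06 rad)) and angle between plate_mid's own z axis and vertical below 0.012 rad and distance of plate_mid from where it was at the start of the episode below 0.012 m and distance of each of mug_mid, glue_mid, eraser_mid from where it was at the start of the episode below 0.02 m); the robot touches nothing.
It fails at once if the printer or its plate is lifted more than 8 mm (z of plate_mid in the frame of tray above 0.05 m).
It fails at once if the plate is shifted more than 15 mm (distance of plate_mid from where it was at the start of the episode above 0.015 m).
It fails at once if one of the bystanders is moved more than 20 mm (carried, pushed or knocked over) (distance of any of mug_mid, glue_mid, eraser_mid from where it was at the start of the episode above 0.02 m).
It fails at once if two tabs are bent down (both above 0.06 rad) ((not (value of joint tab_near_right below 0.06 rad) and not (value of joint tab_near_left below 0.06 rad)) or (not (value of joint tab_far_left below 0.06 rad) and not (value of joint tab_near_left below 0.06 rad)) or (not (value of joint tab_far_left below 0.06 rad) and not (value of joint tab_near_right below 0.06 rad)) or (not (value of joint tab_far_right below 0.06 rad) and not (value of joint tab_near_left below 0.06 rad)) or (not (value of joint tab_far_right below 0.06 rad) and not (value of joint tab_near_right below 0.06 rad)) or (not (value of joint tab_far_right below 0.06 rad) and not (value of joint tab_far_left below 0.06 rad))).
It also fails if it takes over 54 s, if anything falls off the work surface, if the arm or the gripper's body presses on something with over 40 N, if the wrist force passes 120 N, or if a joint passes its speed limit or range.

## Working session

There is one attempt and no reset: what is moved stays moved. The work goes in short steps, each a Python script; the robot and the scene stay as the last script left them, time stands still between calls to the robot, and variables do not carry over. Pictures are saved under pics/ and viewed, at most 10 in all, crops included, and the job is handed in when it is done.

```bash
mkdir -p pics; python3 - <<'E'
from plant import robot
import cv2,numpy as np
s=robot.sense();print(s['t'],s['tcp_pos'],s['tcp_rot'],robot.nose_length)
for n in("scene","side"):
    f=robot.grab_frame(n);cv2.imwrite(f"pics/{n}.png",f["image"][:,:,::-1]);np.savez(f"{n}.npz",**f)
    print(n,-f["R"].T@f["t"])
E
```

```text
0.0 [0.14967715 0.65763481 0.2412792 ] [-3.13967868e+00  4.38008246e-05  2.91775892e+00] 0.011
scene [ 1.21834408 -0.25314227  0.72143584]
side [0.35649899 0.68963585 0.64530973]
```

View pics/scene.png

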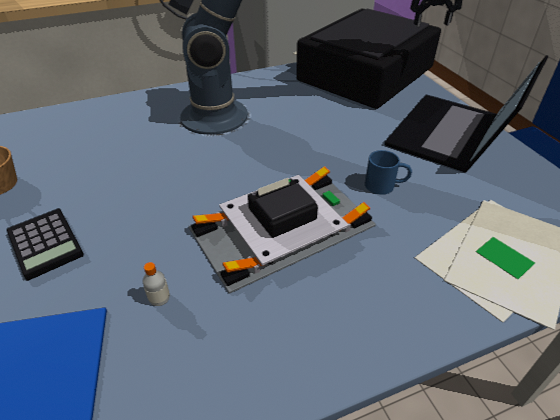

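View pics/side.png

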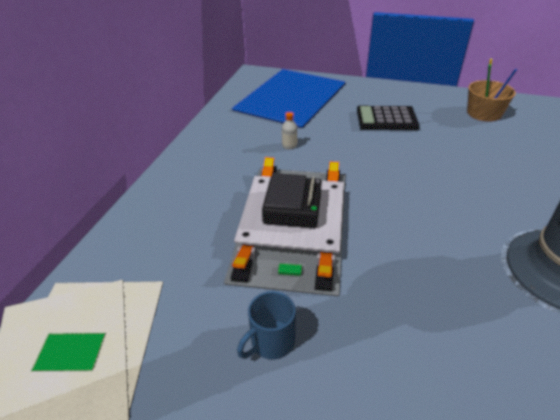

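The scene view (robot at the top, its left is image right) shows the plate at about (285,218), with dots near (231,206), (265,254), (293,182) and (345,224). The side view shows the same layout from the left. I'll enlarge both.

```bash
python3 - <<'E'
import cv2
a=cv2.imread("pics/scene.png")[155:295,185:385];cv2.imwrite("pics/c1.png",cv2.resize(a,None,fx=4,fy=4,interpolation=cv2.INTER_CUBIC))
a=cv2.imread("pics/side.png")[150:300,195:395];cv2.imwrite("pics/c2.png",cv2.resize(a,None,fx=4,fy=4,interpolation=cv2.INTER_CUBIC))
E
```

```text
(no output)
```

View pics/c1.png

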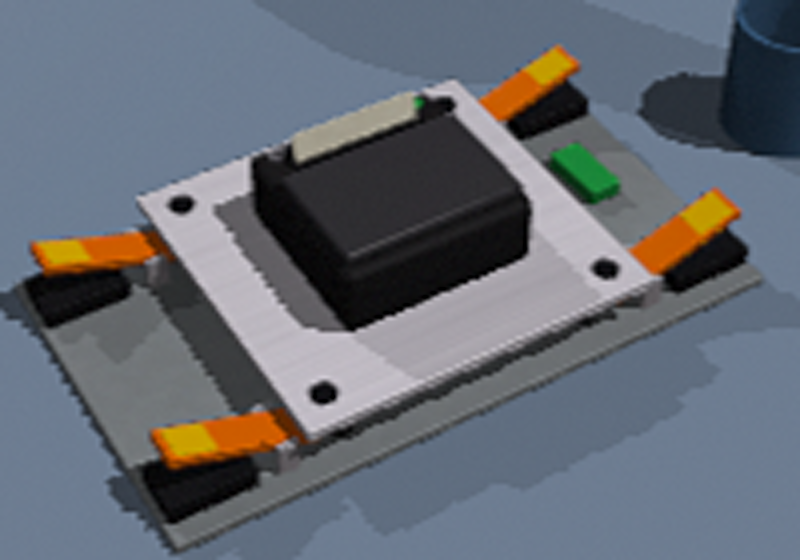

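View pics/c2.png

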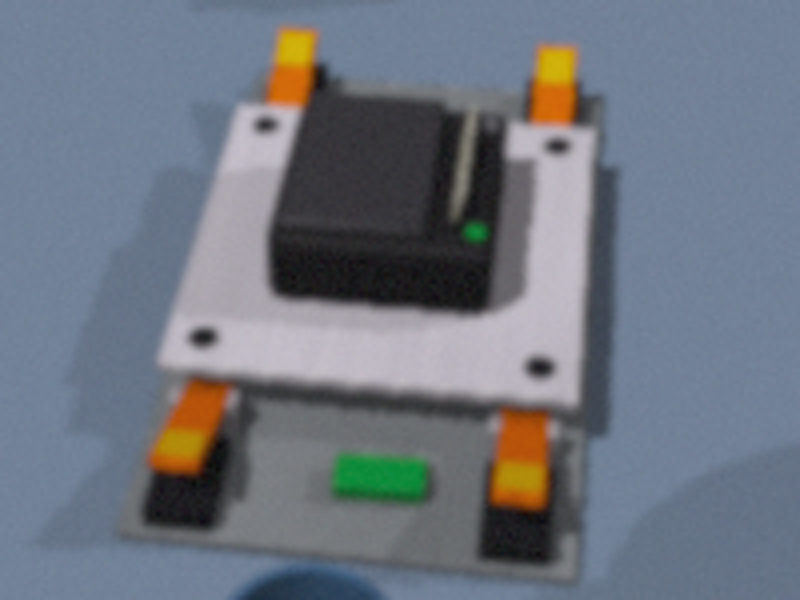

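Dots in crop 1 (left picture, 4x, offset 185,155): NR (180,204), FR (323,392), FL (605,268), NL about (445,104). In crop 2 (offset 195,150): FR (265,124), NR (557,146), FL (203,337), NL (540,367). The yellow patches are visible in both crops.

```bash
python3 - <<'E'
import numpy as np
C={"scene":((185,155),dict(NR=(180,204),FR=(323,392),FL=(605,268)),dict(NR=(64,254),FR=(187,442),FL=(710,212),NL=(552,66))),
"side":((195,150),dict(NR=(557,146),FR=(265,124),FL=(203,337),NL=(540,367)),dict(NR=(557,66),FR=(296,48),FL=(182,446),NL=(520,476)))}
D={};P={}
for n,(o,d,p) in C.items():
    f=np.load(n+".npz");R,t=f["R"],f["t"]
    def pt(u,z):
        u=np.array(u)/4-.375+o
        ray=R.T@[(u[0]-f["cx"])/f["fx"],(u[1]-f["cy"])/f["fy"],1];c=-R.T@t
        return (c+ray*(z-c[2])/ray[2])[:2]
    for k in d:D.setdefault(k,[]).append(pt(d[k],.042))
    for k in p:P.setdefault(k,[]).append(pt(p[k],.044))
S=dict(NL=(-1,1),NR=(-1,-1),FL=(1,1),FR=(1,-1))
def fit(A,B):
    A=np.array(A)@[1,1j];B=np.array(B)@[1,1j];a=A-A.mean();b=B-B.mean()
    q=np.vdot(a,b);th=np.angle(q);m=B.mean()-np.exp(1j*th)*A.mean()
    return th,m,abs(B-np.exp(1j*th)*A-m)
print({k:np.round(v,4).tolist() for k,v in D.items()});print({k:np.round(v,4).tolist() for k,v in P.items()})
for n,i in(("scene",0),("side",-1),("mean",None)):
    g=lambda v:np.mean(v,0) if i is None else v[i]
    ks=[k for k in D if not(n=="scene" and k=="NL")]
    print(n,fit([np.multiply(S[k],(.085,.09)) for k in ks],[g(D[k]) for k in ks]))
    if n=="mean":
        m=[np.mean(P[k],0) for k in S];c=np.mean(m,0);print("tabs c",c,[np.round(np.array(x)-c,4) for x in m])
f=np.load("side.npz")
E
```

```text
{'NR': [[0.4743, -0.0885], [0.4778, -0.0881]], 'FR': [[0.6429, -0.0619], [0.6462, -0.0627]], 'FL': [[0.6154, 0.1167], [0.618, 0.1158]], 'NL': [[0.4497, 0.0897]]}
{'NR': [[0.4922, -0.1618], [0.4934, -0.1634]], 'FR': [[0.6503, -0.1378], [0.6523, -0.1393]], 'FL': [[0.5986, 0.1931], [0.6006, 0.1899]], 'NL': [[0.4398, 0.1687], [0.4434, 0.1638]]}
scene (np.float64(0.15431779296993053), np.complex128(0.5449224334259812+0.014066814416254202j), array([0.00074523, 0.00013371, 0.00072752]))
side (np.float64(0.15438860661550158), np.complex128(0.5479165162253039+0.013685715336914844j), array([0.00024356, 0.00069359, 0.00013753, 0.00041063]))
mean (np.float64(0.1529316334766119), np.complex128(0.5467452400628816+0.013846405321858851j), array([0.00048767, 0.00013884, 0.00059757, 0.00069533]))
tabs c [0.54631631 0.01414036] [array([-0.1047,  0.1521]), array([-0.0535, -0.1768]), array([0.0533, 0.1774]), array([ 0.105 , -0.1527])]
```

Both cameras agree: centre (0.5465, 0.0138), yaw 0.154. Next I'll check reach and start testing corners.

```bash
cat > h.py <<'E'
from plant import robot
import numpy as np
TH=.154; C=np.array([.5465,.0138]); N=robot.nose_length
ORI=[np.pi,0,TH-np.pi]
S=dict(NL=(-1,1),NR=(-1,-1),FL=(1,1),FR=(1,-1))
R=np.array([[np.cos(TH),-np.sin(TH)],[np.sin(TH),np.cos(TH)]])
def at(k,x,y,tip): return np.r_[C+R@np.multiply(S[k],(x,y)),tip+N]
E
python3 - <<'E'
from h import *
for o in (TH-np.pi,TH,TH+np.pi/2,TH-np.pi/2):
    q=[[robot.inverse_kinematics(at(k,x,y,z),[np.pi,0,o]) for x,y,z in((.087,.092,.14),(.087,.092,.032),(.08,.167,.022))] for k in S]
    print(round(o,2),[[v is not None for v in r] for r in q], [round(float(r[0][6]),2) if r[0] is not None else None for r in q])
print(robot.sense()['t'])
E
```

```text
-2.99 [[True, True, True], [True, True, True], [True, True, True], [True, True, True]] [1.53, 2.1, 1.58, 2.01]
0.15 [[True, True, True], [True, True, True], [True, True, True], [True, True, True]] [-1.4, -0.81, -1.31, -0.92]
1.72 [[True, True, True], [True, True, True], [True, True, True], [True, True, True]] [0.04, 0.68, 0.17, 0.57]
-1.42 [[True, True, True], [True, True, True], [True, True, True], [True, True, True]] [2.46, -2.31, 2.4, -2.3]
0.1
```

```bash
sed -i 's/TH-np.pi\]/TH+np.pi\/2]/' h.py; python3 - <<'E'
from h import *
robot.grip(0.0)
first=True
for k in("NL","FL","FR","NR"):
    if first: robot.goto(at(k,.087,.092,.14),ORI); first=False
    else: robot.move_straight(at(k,.087,.092,.14),vel=.25)
    robot.move_straight(at(k,.087,.092,.055),vel=.12)
    robot.sleep(.2); f0=robot.sense()['wrist_force'][2]
    c=robot.move_straight(at(k,.087,.092,.036),vel=.015,contact_N=2.5)
    s=robot.sense();z0=s['tcp_pos'][2]-N
    c2=robot.move_straight(at(k,.087,.092,z0-.007),vel=.012,contact_N=8)
    robot.sleep(.1)
    s=robot.sense();z1=s['tcp_pos'][2]-N
    print(k,c,c2,round(z0,4),"sink mm",round(1e3*(z0-z1),2),"F",round(f0,1),np.round(s['wrist_force'],1),"t",s['t'],flush=True)
    robot.move_straight(at(k,.087,.092,.14),vel=.2)
    if z0-z1>.003: break
E
```

```text
NL True True 0.0421 sink mm -0.01 F -0.2 [-0.1  0.9  6. ] t 5.3917
FL True True 0.0421 sink mm -0.0 F -0.3 [ 0.1 -0.7  3.3] t 9.125
FR True True 0.041 sink mm 4.1 F 0.9 [-1.6  0.4  6. ] t 13.1333
```

FR sank 4.1 mm (about 5 mm in total) while NL and FL were rigid, so FR is the rocking corner. Now its tab.

```bash
python3 - <<'E'
from h import *
import cv2
k="FR";y=.169
robot.move_straight(at(k,.08,y,.14),vel=.2)
robot.move_straight(at(k,.08,y,.065),vel=.12)
robot.sleep(.2)
c=robot.move_straight(at(k,.08,y,.035),vel=.03,contact_N=3);s=robot.sense()
print(c,s['tcp_pos'][2]-N,s['wrist_force'])
c=robot.move_straight(at(k,.08,y,.0245),vel=.02,contact_N=50);robot.sleep(.3);s=robot.sense()
print(c,s['tcp_pos'][2]-N,s['wrist_force'],s['t'])
robot.move_straight(at(k,.08,y,.16),vel=.2)
robot.goto(np.r_[.45,.05,.36],ORI)
f=robot.grab_frame("scene");a=f["image"][155:295,185:385,::-1]
cv2.imwrite("pics/e.png",cv2.resize(a,None,fx=4,fy=4,interpolation=cv2.INTER_CUBIC));print(robot.sense()['t'])
E
```

```text
True 0.048300509065435634 [ 0.79123337 -0.20484101  0.04277688]
False 0.02674591600816795 [-3.11646749 -4.94728389 10.74195185] 17.575
19.7167
```

View pics/e.png

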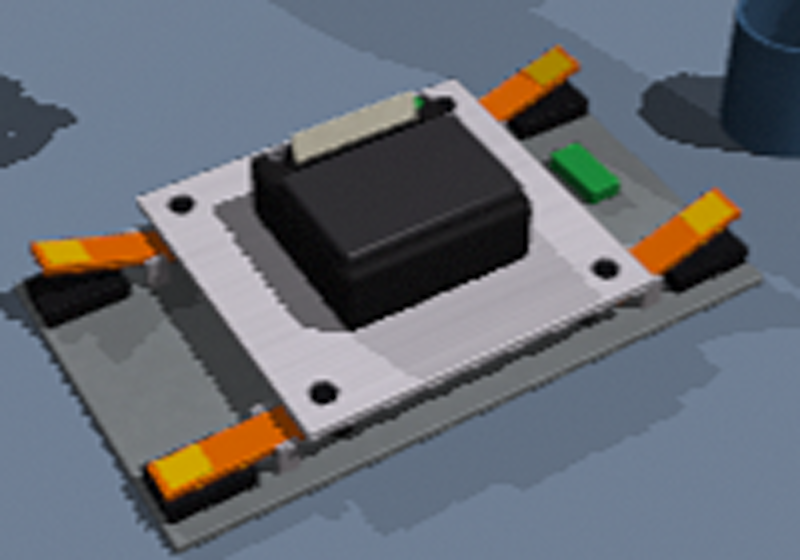

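The picture shows the FR tab (185,468) down on its ledge and the other three still raised. I'll touch it again to measure its height, push a bit harder, and retreat.

```bash
python3 - <<'E'
from h import *
k="FR";y=.169
robot.goto(at(k,.08,y,.14),ORI)
robot.move_straight(at(k,.08,y,.045),vel=.12);robot.sleep(.2)
c=robot.move_straight(at(k,.08,y,.022),vel=.015,contact_N=4);s=robot.sense()
print(c,s['tcp_pos'][2]-N,s['wrist_force'])
c=robot.move_straight(at(k,.08,y,.021),vel=.02,contact_N=35);robot.sleep(.3);s=robot.sense()
print(c,s['tcp_pos'][2]-N,s['wrist_force'],s['t'])
robot.move_straight(at(k,.08,y,.16),vel=.2)
robot.move_straight(at(k,.08,y,.045),vel=.15);robot.sleep(.2)
c=robot.move_straight(at(k,.08,y,.024),vel=.015,contact_N=2.5);s=robot.sense();print("rest",c,s['tcp_pos'][2]-N)
robot.move_straight(at(k,.08,y,.16),vel=.2)
robot.goto(np.r_[.45,.05,.36],ORI);print(robot.sense()['t'])
E
```

```text
True 0.026760184504370375 [-0.56071757  0.44257615  4.73856288]
False 0.025358923122748313 [-8.79674827  4.59782157 26.20503328] 23.9833
rest True 0.026788269893576567
29.125
```

The tab rests at 26.8 mm, so it is flat (27 mm nominal) and does not spring back.

```bash
python3 -c "
from plant import robot
print(robot.close_job())"
```

```text
the job is handed in; nothing more can be done
None
```

The far right corner was the one that rocked; its tab is pressed flat (26.8 mm), the other three tabs still stand, the arm is clear, and the job was handed in at about 29 s (no verdict was returned).

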